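# Put the ink pots back and unclip the pot carrier

## Task

Put the two small ink pots left out on the drawing table back into the two empty pockets of the pot carrier while it is still clipped in its table dock. Then pinch the carrier's two side catches together between the fingers and lift it out of the dock with all four pots in it, and finish while holding it so: level, still pinched by the catches, its underside about 12 cm above the table (10 cm at least). Leave the big jar and everything else on the table where they are.

Things in the scene. Friction and masses are not known exactly. Their poses are not given: they have to be found in the camera images.
- cassette: Grey plastic pot carrier, 206 mm long (y), 48 mm wide (x), deck 26 mm high with four round pockets in a row, two either side of a middle web (42 x 34 mm, 80 mm high) with a sprung catch on each long side. 0.2 kg empty. Origin: centre of its underside; z up. It has 1.5 mm of play in the dock; pulled up without both catches pinched it stays hooked.
- pocket_0 (a point): Pocket floor centre, outer pocket at the carrier's -y end (79.5 mm from the middle); it holds a pot at the start. Pockets are 36 mm across and 20 mm deep (the mouth is 20 mm above this point).
- pocket_1 (a point): Pocket floor centre, inner pocket on the -y side (38.5 mm from the middle); empty at the start. Same size.
- pocket_2 (a point): Pocket floor centre, inner pocket on the +y side (38.5 mm from the middle); it holds a pot at the start. Same size.
- pocket_3 (a point): Pocket floor centre, outer pocket at the +y end (79.5 mm from the middle); empty at the start. Same size.
- catch_near (a joint): Black spring catch on the carrier's -x long side: value in m, 0 = sprung out (hook under the dock's lip), 0.006 = pushed fully in. The spring pushes out with about 3.6 N at 0 and 7.2 N fully in; it is clear of the lip from about 0.0045.
- catch_far (a joint): Black spring catch on the carrier's +x long side: value in m, 0 = sprung out (hook under the dock's lip), 0.006 = pushed fully in. The spring pushes out with about 3.6 N at 0 and 7.2 N fully in; it is clear of the lip from about 0.0045.
- pad_near (a point): Centre of the outer face of the -x catch's upright thumb pad, 58 mm above the carrier's underside; pad 20 mm wide (y), 40 to 76 mm above the underside. The two pad faces are 58 mm apart sprung out, 46 mm pushed fully in, and slide straight towards each other along the carrier's x axis.
- pad_far (a point): The same point on the +x catch's thumb pad.
- dock: Aluminium table dock screwed down: base plate 92 x 226 x 6 mm, rails 20 mm high around the carrier, and below each catch a keeper with a lip (28 mm long, reaching 38 mm out from the middle, top 25 mm above the table). Origin: centre of its underside, x across, y along. The carrier stands on its base plate, 6 mm above the table.
- pot_a: White plastic ink pot with a black screw cap, round, 32 mm diameter, 58 mm high over the cap (straight body up to 40 mm, cap 28 mm diameter), about 45 g; origin at the centre of its underside, z up along its axis. Left standing out on the table at the start.
- pot_b: White plastic ink pot with a black screw cap, round, 32 mm diameter, 58 mm high over the cap (straight body up to 40 mm, cap 28 mm diameter), about 45 g; origin at the centre of its underside, z up along its axis. Left standing out on the table at the start.
- pot_c: White plastic ink pot with a black screw cap, round, 32 mm diameter, 58 mm high over the cap (straight body up to 40 mm, cap 28 mm diameter), about 45 g; origin at the centre of its underside, z up along its axis. Already in pocket_0; stays there.
- pot_d: White plastic ink pot with a black screw cap, round, 32 mm diameter, 58 mm high over the cap (straight body up to 40 mm, cap 28 mm diameter), about 45 g; origin at the centre of its underside, z up along its axis. Already in pocket_2; stays there.
- big_jar: Bystander that stands among the pots: a jar of the same kind but bigger, 48 mm diameter, 66 mm high, too big for the pockets; origin at the centre of its underside. Stays where it is.
- pencil: Bystander: green pencil lying flat, 155 x 8 x 8 mm along its x, origin under its middle.
- tape_roll: Bystander: roll of tape lying flat, 90 mm diameter, 24 mm high, origin at the centre of its underside.
- plank: Bystander: pine board 220 (x) x 90 x 22 mm, origin at the centre of its underside.
- books: Bystander: stack of three books 200 x 145 x 35 mm, origin at the centre of its underside.
- brush_cup: Bystander: white cup, 76 mm diameter, 95 mm high, with brushes standing to 190 mm, origin at the centre of its underside.
- paint_tube: Bystander: red paint tube standing on its cap, 42 mm wide, 137 mm high, origin at the centre of its underside.
Mind the look-alikes: they are no part of the job. What is shaped like the pot_b but orange is not meant.

How it is judged (in metres and radians):
On the way, in this order (a step that is already met when the one before it is completed fails the run):
1. one of the two pots stands in an empty pocket, let go, with the carrier still in its dock (((distance between pot_a and pocket_1 below 0.006 m and contact force between the fingers and pot_a below 0.3 N) or (distance between pot_a and pocket_3 below 0.006 m and contact force between the fingers and pot_a below 0.3 N) or (distance between pot_b and pocket_1 below 0.006 m and contact force between the fingers and pot_b below 0.3 N) or (distance between pot_b and pocket_3 below 0.006 m and contact force between the fingers and pot_b below 0.3 N)) and distance between cassette and dock below 0.012 m), for 0.1 s.
2. both pots stand in the two empty pockets, let go, with the carrier still in its dock (((distance between pot_a and pocket_1 below 0.006 m and distance between pot_b and pocket_3 below 0.006 m) or (distance between pot_a and pocket_3 below 0.006 m and distance between pot_b and pocket_1 below 0.006 m)) and contact force between the fingers and pot_a below 0.3 N and contact force between the fingers and pot_b below 0.3 N and distance between cassette and dock below 0.012 m), for 0.2 s.
At the end, for the whole second after the job is handed in: The carrier is held still by the fingers (over 4 N), both catches at least 4 mm in, its underside over 90 mm above the table, tilted under 0.15 rad, clear of the dock, with all four pots in their pockets (underside centre within 6 mm of the pocket floor centre) (height (world z) of cassette above 0.09 m and angle between cassette's own z axis and vertical below 0.15 rad and value of joint each of catch_near, catch_far above 0.004 m and contact force between the fingers and cassette above 4 N and contact force between cassette and dock below 0.1 N and linear speed of cassette below 0.03 m/s and ((distance between pot_a and pocket_1 below 0.006 m and distance between pot_b and pocket_3 below 0.006 m) or (distance between pot_a and pocket_3 below 0.006 m and distance between pot_b and pocket_1 below 0.006 m)) and distance between pot_c and pocket_0 below 0.006 m and distance between pot_d and pocket_2 below 0.006 m); the arm keeps its last pose, push and grip.
It fails at once if the big jar is shifted by more than 30 mm (distance of big_jar from where it was at the start of the episode above 0.03 m).
It fails at once if the pencil, tape, board, books, brush cup or paint tube is shifted by more than 30 mm (distance of any of pencil, tape_roll, plank, books, brush_cup, paint_tube from where it was at the start of the episode above 0.03 m).
It also fails if it takes over 64 s, if anything falls off the work surface, if the arm or the gripper's body presses on something with over 40 N, if the wrist force passes 120 N, or if a joint passes its speed limit or range.

## Robot

A 6-joint arm with a two-finger parallel gripper is mounted at the origin on the work surface. World frame = base frame: x ahead of the robot, y to its left, z up, the work surface at z = 0. Lengths are in m, angles in degrees, forces in N, time in s.
With the tool pointing down it reaches from about 0.4 to 0.825 m from the base axis. Payload 7 kg.
Tool frame: the origin (TCP) lies at the very end of the fingers, on their centre line; the grasp point (between the pads) lies 19 mm behind it (r.grip_depth is the distance from the TCP to the grasp point, in m); z points along the fingers, y is the line along which they close (so a half turn about z gives the same grasp; the last joint's range is limited). The gripper opens to 88 mm and grips with 3 to 60 N. Pads are 19 mm wide; open, the fingers measure 130 mm over their backs; the gripper's body (78 mm by 193 mm) begins 47 mm behind the grasp point.
Start: joints at [16.507, 20.546, 0.682, 0, -70.136, -16.507], TCP at [0.675, -0, 0.227] pointing down, gripper open.
Joint ranges: [-176.03, 176.03], [-82.01, 121.73], [-58.28, 71.71], [-173.87, 95.51], [-174.79, -0.11], [-173.66, 173.66]. Speed limits (degrees/s): [136.94, 136.94, 172.46, 180, 180, 180].

## Interface

Orientations are given as [roll, pitch, yaw] about the fixed x, y, z axes, in that order (R = Rz(yaw) Ry(pitch) Rx(roll)).
In Python, from plant import r gives the robot as it stands.
- The arm moves only by the tool play_rows, never from a script. Its argument "rows" is a list that holds one entry, the list of rows, each a list of 5 numbers: the closure, from 0 (fully open) to 1 (shut), then the shift along the tool's x, y, z each as a share of 0.5 m, from -1 to 1, then the turn about the tool's z as a share of 1.5 rad, from -1 to 1. A call has exactly 8 rows; each row is the pose to reach, as a shift and turn from the pose commanded when the call began, along the tool's axes at that moment; what a row does not reach only later rows make up. A row lasts 1/12 s, in which the tool goes at most 41.7 mm and 7.16 degrees, less where a joint would pass 70% of its speed; a pose out of reach is approached as far as the arm can. A call with a number of a shift or a turn outside -1 to 1 is refused whole. A call with a gripper value outside its range is refused whole. The fingers move at their own pace and stop on an object; "squeeze" is the grip in N (left out, the last holds). Time passes only in rows, so rows that repeat a pose let the fingers close, or fill a call up. It gives the time, the measured TCP pose, the force, the opening and the grip force at its end, in the units of the state.
- r.get_state(): the state, without advancing time (a new reading comes with each control period).
- r.capture(name): name is "scene" or "side" or "wrist"; returns the picture (420x560x3 uint8, red, green, blue); there is no depth.
- r.camera_info(name): a dict with "fovy" (degrees; the focal length in pixels is half the picture's height over the tangent of half this angle, whatever the lens; pixels are square), "cx", "cy" (the principal point, pixels), "pose" (4x4, takes a point from camera to world coordinates). Camera axes: x right, y down, z forward; pixel columns grow to the right and rows downward; lengths in m; the calibration is good to about 2 mm. A picture is of the moment at which its call begins: read the wrist's pose just before it. camera_info takes no time and is no camera call; for the wrist camera it gives the pose at the moment of the call.
- r.close_job(): hands the job in; it is judged then, once.
The state is a dict: "time_s": time; "joints": joint angles; "qd": joint speeds; "joint_torque": joint torques, N m; "tcp_pos": TCP position; "eef_rot": TCP orientation; "contact_force": force on the tool from outside, world axes, zero at the start; "moment": the same for the moment, N m; "gripper_width": finger opening in m; "gripper_force": force on a finger pad.
Only numpy, scipy, OpenCV 4.12 (cv2) and the standard library are available. Lean on these libraries where they do the work, as an engineer would, in place of code of your own. Each camera call takes 0.05 s, during which the arm holds its last target. There are 200 camera calls.

## Working session

There is one attempt and no reset: what is moved stays moved. The work goes in short steps, Python scripts to look and compute and a tool call to move; the robot and the scene stay as the last step left them, time stands still between calls to the robot, and variables do not carry over. Pictures are saved under pics/ and viewed, at most 11 in all, crops included, and the job is handed in when it is done.

Besides the shell and the picture viewer there is one more tool, called after "Call:" as name([rows], argument=value, ...), one row to a line, values as JSON. play_rows: Moves the arm, as the interface text tells. Its arguments: {"type":"object","properties":{"rows":{"type":"array","items":{"type":"array","items":{"type":"array","items":{"type":"number"}}}},"squeeze":{"type":"number"}},"required":["rows"]}

```bash
mkdir -p pics; cat > h.py <<'E'
import numpy as np, cv2
from plant import r
def cam(n):
    i=r.camera_info(n); im=r.capture(n); return i,im
def ray(i,u,v):
    f=210/np.tan(np.radians(i['fovy'])/2); T=np.array(i['pose'])
    d=T[:3,:3]@np.array([(u-i['cx'])/f,(v-i['cy'])/f,1]); return T[:3,3],d/np.linalg.norm(d)
def onz(i,u,v,z):
    o,d=ray(i,u,v); return o+d*(z-o[2])/d[2]
def proj(i,p):
    f=210/np.tan(np.radians(i['fovy'])/2); T=np.array(i['pose'])
    q=T[:3,:3].T@(np.array(p)-T[:3,3]); return q[:2]/q[2]*f+[i['cx'],i['cy']]
def tri(a,b):
    A=np.zeros((3,3));B=np.zeros(3)
    for o,d in (a,b):
        M=np.eye(3)-np.outer(d,d);A+=M;B+=M@o
    return np.linalg.solve(A,B)
E
python3 - <<'E'
from h import *
import json
for n in ('scene','side','wrist'):
    i,im=cam(n); cv2.imwrite(f'pics/{n}0.png',im[:,:,::-1]); print(n,i['fovy'],i['cx'],i['cy'],np.round(i['pose'],3).tolist())
s=r.get_state(); print(s)
E
```

```text
scene 56.75417151155181 277.6320417528464 212.40639346102944 [[0.302, 0.516, -0.802, 1.398], [0.953, -0.179, 0.243, -0.234], [-0.018, -0.837, -0.546, 0.626], [0.0, 0.0, 0.0, 1.0]]
side 42.00837741438002 286.2509246582399 213.00179912182253 [[-0.953, -0.177, 0.246, 0.243], [-0.301, 0.489, -0.818, 1.193], [0.024, -0.854, -0.52, 0.851], [0.0, 0.0, 0.0, 1.0]]
wrist 60.94057996411532 280.1828262290151 208.34497080904768 [[-1.0, -0.001, -0.002, 0.676], [-0.001, 0.964, 0.267, -0.071], [0.001, 0.267, -0.964, 0.384], [0.0, 0.0, 0.0, 1.0]]
{'time_s': 0.15, 'joints': array([ 1.65072044e+01,  2.05824909e+01,  6.46342066e-01, -1.24961382e-02,
       -7.01348160e+01, -1.65073522e+01]), 'qd': array([-0.07607237, -0.2883732 ,  0.12674522,  0.13751538,  0.01290719,
       -0.01495931]), 'joint_torque': array([ 1.39394037e-04, -5.83274567e+01,  2.93289685e+01,  7.00122759e+00,
        8.75052094e-03, -9.76538854e-05]), 'tcp_pos': array([ 6.74646721e-01, -3.24321002e-05,  2.25843093e-01]), 'eef_rot': array([ 1.79928622e+02, -8.90083799e-03, -9.00043958e+01]), 'contact_force': array([ 0.0141354 , -0.20864354, -0.62189628]), 'moment': array([ 0.00192768, -0.01246462, -0.03766034]), 'gripper_force': 0.0, 'gripper_width': 0.08755441366573768}
```

View pics/scene0.png

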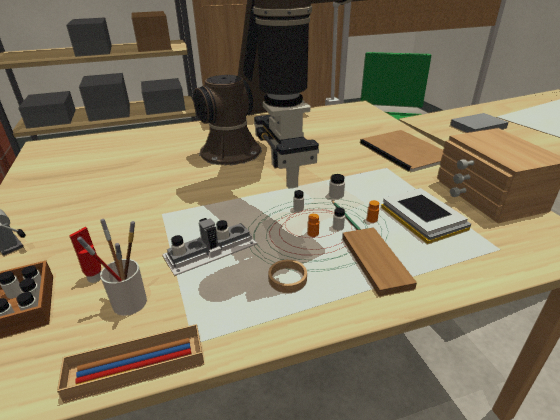

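View pics/side0.png

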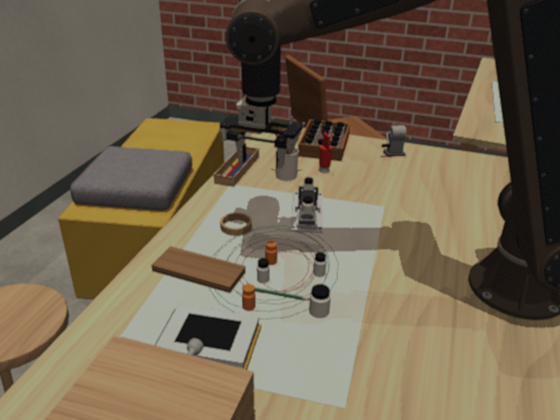

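View pics/wrist0.png

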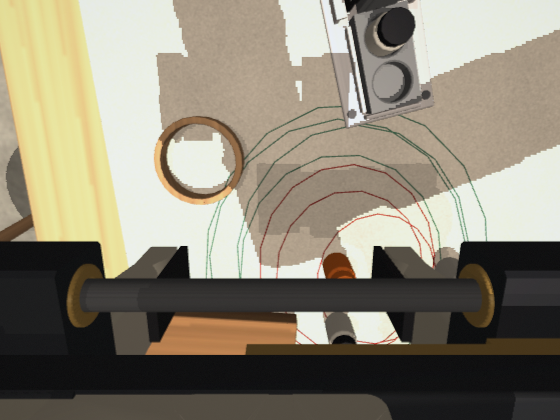

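Seen: white small pots at scene (298,200) and (339,218), and side (320,265) and (263,270). The big jar is at scene (337,186), side (320,300). The orange look-alikes are at scene (314,225) and (373,211), and are not wanted. The carrier is at scene (210,240), and its empty pocket_3 is at wrist (395,82).

```bash
python3 - <<'E'
from h import *
I={n:r.camera_info(n) for n in('scene','side')}
im={n:cv2.imread(f'pics/{n}0.png') for n in I}
def blob(n,u,v,w,h):
    c=im[n][v-h:v+h+1,u-w:u+w+1].max(2); m=(c<70).astype(np.uint8)
    k,l,s,ce=cv2.connectedComponentsWithStats(m)
    j=1+np.argmax(s[1:,4]); return ce[j]+[u-w,v-h],s[j]
for nm,a,b in (('A',(298,194),(320,257)),('B',(339,212),(263,263)),('jar',(337,180),(320,293)),):
    w=6 if nm!='jar' else 9
    p,s1=blob('scene',*a,w,w);q,s2=blob('side',*b,w,w)
    x=tri(ray(I['scene'],*p),ray(I['side'],*q)); print(nm,p,s1,q,s2,x.round(4), proj(I['scene'],x)-p,onz(I['scene'],*p,.05),onz(I['side'],*q,.05))
# catches / carrier
for nm,a in (('web top',(208,222)),('endpot c',(178,242)),('pot d',(222,227)),('orange1',(314,217)),('orange2',(373,204)),('tape',(288,270))):print(nm,onz(I['scene'],*a,.06).round(3))
a=np.hstack([cv2.resize(im['scene'][180:290,150:270],None,fx=3.3,fy=3.3),cv2.resize(im['scene'][165:275,280:400],None,fx=3.3,fy=3.3)])
cv2.imwrite('pics/crop1.png',a);print(a.shape)
E
```

```text
A [298.41666667 194.11666667] [ 3  2  8  9 60] [319.95180723 256.72289157] [ 1  1 11 10 83] [0.4792 0.1076 0.0509] [-0.39246142 -0.37808434] [0.48023435 0.10843839 0.05      ] [0.47884185 0.10420853 0.05      ]
B [339.09756098 211.7195122 ] [ 2  0 10 11 82] [263.02150538 262.61290323] [ 1  1 11 10 93] [0.6045 0.1784 0.0514] [-0.48376397 -0.37746075] [0.6046996  0.17981334 0.05      ] [0.60444302 0.17459284 0.05      ]
jar [337.02678571 178.5625    ] [  3   3  13  10 112] [320.01960784 291.54901961] [  1   1  17  14 204] [0.443  0.247  0.0585] [-0.27311569 -0.23809773] [0.43040804 0.25436894 0.05      ] [0.44465361 0.23545961 0.05      ]
web top [ 0.552 -0.166  0.06 ]
endpot c [ 0.614 -0.248  0.06 ]
pot d [ 0.586 -0.136  0.06 ]
orange1 [0.62 0.1  0.06]
orange2 [0.614 0.276 0.06 ]
tape [ 0.793 -0.03   0.06 ]
(363, 792, 3)
```

View pics/crop1.png

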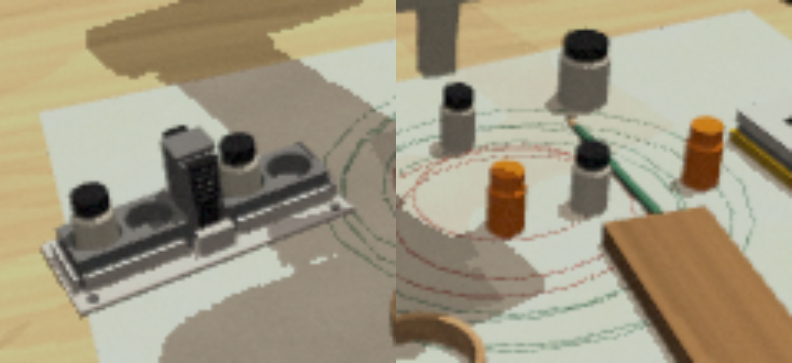

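The crop shows pots A (scene 298,200) and B (339,218) as small, white and black-capped. The jar behind them is clearly bigger, and the orange ones are excluded. A's cap is at about (0.479, 0.108, 0.051) and B's at (0.604, 0.178, 0.051), which fits the 40–58 mm cap height. Next I look at the carrier with the wrist camera.

Call:
play_rows([
  [[0,0.05,0.04,-0.02,0],[0,0.1,0.08,-0.04,0],[0,0.15,0.12,-0.06,0],[0,0.18,0.14,-0.066,0],[0,0.2,0.15,-0.066,0],[0,0.2,0.15,-0.066,0],[0,0.2,0.15,-0.066,0],[0,0.2,0.15,-0.066,0]],
])

```text
time_s: 0.82
tcp_pos: [0.6003, -0.0996, 0.2587]
eef_rot: [179.9, 0.0, -90.0]
contact_force: [0.0, 0.8, 0.1]
gripper_width: 0.0877
gripper_force: 0.0
```

```bash
python3 - <<'E'
from h import *
import pickle
i,im=cam('wrist'); s=r.get_state(); print(s['time_s'],s['tcp_pos'],s['eef_rot'])
pickle.dump(i,open('w1.pkl','wb')); cv2.imwrite('pics/w1.png',im[:,:,::-1])
S=r.camera_info('scene')
for n,a,z in (('cup',(125,265),.095),('tube',(88,275),0),('cupbase',(128,308),0)):print(n,onz(S,*a,z).round(3))
E
```

```text
0.8667 [ 0.60037425 -0.0993632   0.25865912] [ 1.79931793e+02  1.76870193e-03 -8.99715119e+01]
cup [ 0.707 -0.361  0.095]
tube [ 0.592 -0.468  0.   ]
cupbase [ 0.734 -0.375  0.   ]
```

View pics/w1.png

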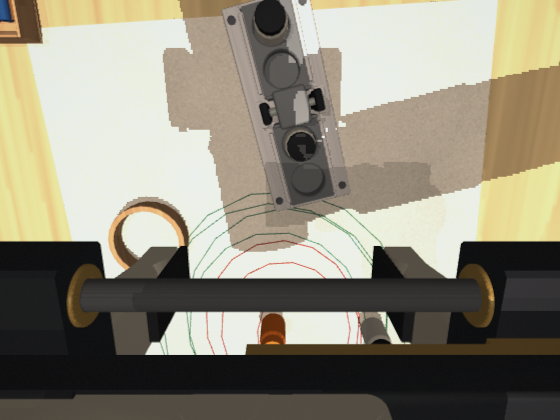

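The wrist picture shows pot c at (270,17), empty pocket_1 at (282,68), the web with its black catches at (265,112) and (317,100), pot d at (301,146), and empty pocket_3 at (309,178). I take a second, shifted view for the heights.

Call:
play_rows([
  [[0,0.04,-0.04,0,0],[0,0.08,-0.08,0,0],[0,0.11,-0.12,0,0],[0,0.12,-0.14,0,0],[0,0.12,-0.14,0,0],[0,0.12,-0.14,0,0],[0,0.12,-0.14,0,0],[0,0.12,-0.14,0,0]],
])

```text
time_s: 1.53
tcp_pos: [0.6696, -0.1592, 0.2596]
eef_rot: [180.0, 0.0, -89.9]
contact_force: [-1.0, 0.3, 0.0]
gripper_width: 0.0874
gripper_force: 0.0
```

```bash
cat > f.py <<'E'
from h import *
import pickle
def circ(im,u,v,rad):  # dark-region / edge free: Hough then refined ellipse via contours
    g=cv2.cvtColor(im,cv2.COLOR_BGR2GRAY); w=int(rad*2)
    c=g[max(0,v-w):v+w,u-w:u+w]; c=cv2.resize(c,None,fx=4,fy=4,interpolation=cv2.INTER_CUBIC)
    h=cv2.HoughCircles(c,cv2.HOUGH_GRADIENT,1,8,param1=80,param2=12,minRadius=int(4*rad*.8),maxRadius=int(4*rad*1.2))
    if h is None:return None
    return [(round(float(x/4+u-w-.375),1),round(float(y/4+max(0,v-w)-.375),1),round(float(q/4),1)) for x,y,q in h[0][:3]]
def dark(im,u,v,w,t=45):
    y0,x0=max(0,v-w),u-w
    m=(im[y0:v+w,x0:u+w].max(2)<t).astype(np.uint8)
    k,l,s,ce=cv2.connectedComponentsWithStats(m); j=1+np.argmax(s[1:,4])
    return (ce[j]+[x0,y0]).round(1),s[j]
E
python3 - <<'E'
from f import *
i2,im=cam('wrist'); s=r.get_state(); print(s['time_s'],s['tcp_pos'])
pickle.dump(i2,open('w2.pkl','wb')); b=im[:,:,::-1].copy(); cv2.imwrite('pics/w2.png',b)
i1=pickle.load(open('w1.pkl','rb')); a=cv2.imread('pics/w1.png')
P={'c':(270,17,.07,16),'p1':(282,68,.032,18),'d':(301,146,.07,16),'p3':(309,178,.032,17),'near':(317,100,.07,8),'far':(265,112,.07,8),'bolt1':(231,19,.006,5),'bolt2':(278,201,.006,5),'bolt3':(341,185,.006,5)}
for k,(u,v,z,rad) in P.items():
    w=onz(i1,u,v,z); q=proj(i2,w).round().astype(int)
    if k in('near','far') or k[0]=='b': print(k,dark(a,u,v,rad+6,90 if k[0]=='b' else 45),dark(b,*q,rad+6,90 if k[0]=='b' else 45))
    else: print(k,circ(a,u,v,rad),q,circ(b,*q,rad))
cv2.imwrite('pics/w12.png',np.hstack([cv2.resize(a[0:215,210:360],None,fx=2.7,fy=2.7),cv2.resize(b[30:245,230:376],None,fx=2.7,fy=2.7)]))
E
```

```text
1.5833 [ 0.66964712 -0.15926155  0.25991573]
c [(270.2, 20.2, 15.0), (271.8, 18.5, 17.2), (269.8, 17.8, 17.5)] [346  89] [(343.8, 88.5, 17.5), (343.8, 86.5, 16.4), (346.0, 88.5, 16.9)]
p1 [(278.5, 70.2, 21.4), (282.2, 68.5, 15.1), (280.5, 67.0, 19.4)] [348 129] [(342.8, 127.5, 17.1), (340.5, 127.8, 19.4), (345.0, 127.0, 15.2)]
d [(300.5, 145.5, 15.7), (301.5, 147.2, 14.0), (303.0, 145.5, 16.4)] [369 206] [(367.5, 204.8, 14.5), (369.2, 203.8, 16.0), (367.8, 207.0, 16.3)]
p3 [(300.5, 145.2, 16.0), (300.8, 147.2, 13.9), (303.8, 144.2, 17.8)] [369 230] [(367.5, 204.8, 14.7), (361.8, 237.5, 19.5), (366.5, 229.2, 18.0)]
near (array([317.1,  99.8]), array([  6,   3,  16,  22, 213], dtype=int32)) (array([387.4, 163.4]), array([  7,   2,  16,  23, 224], dtype=int32))
far (array([265.3, 113.5]), array([  9,   5,  12,  22, 173], dtype=int32)) (array([338.3, 175.3]), array([  5,   0,  23,  28, 328], dtype=int32))
bolt1 (array([230.8,  19.9]), array([ 7,  8,  8,  9, 56], dtype=int32)) (array([299.4,  80.8]), array([13,  9,  2,  7, 11], dtype=int32))Traceback (most recent call last):
  File "<stdin>", line 8, in <module>
  File "f.py", line 12, in dark
    k,l,s,ce=cv2.connectedComponentsWithStats(m); j=1+np.argmax(s[1:,4])
                                                      ~~~~~~~~~^^^^^^^^^
    return _wrapfunc(a, 'argmax', axis=axis, out=out, **kwds)
    return bound(*args, **kwds)
ValueError: attempt to get argmax of an empty sequence
```

```bash
python3 - <<'E'
import cv2,numpy as np
a=cv2.imread('pics/w1.png');b=cv2.imread('pics/w2.png')
cv2.imwrite('pics/w12.png',np.hstack([cv2.resize(a[0:215,218:358],None,fx=2.75,fy=2.75),cv2.resize(b[50:265,280:420],None,fx=2.75,fy=2.75)]))
E
```

```text
(no output)
```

View pics/w12.png

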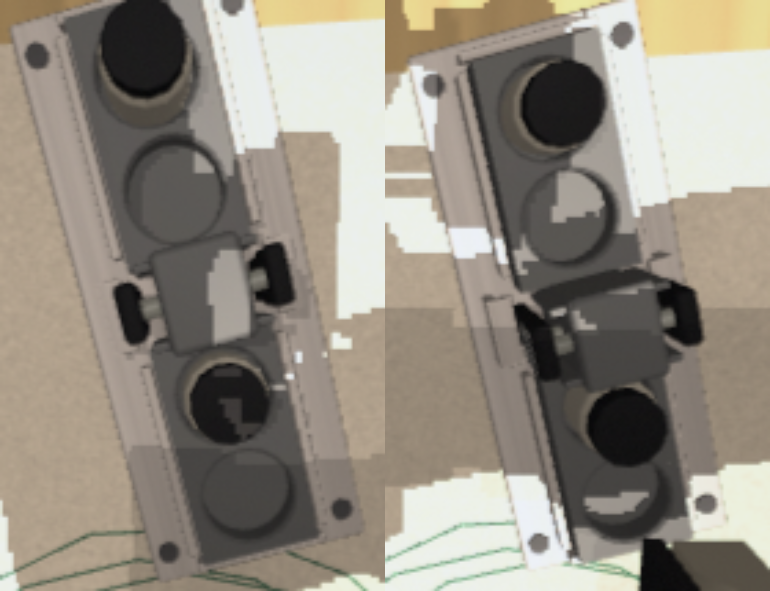

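The crop shows both empty pockets, the two caps and the dock bolts clearly, so I triangulate them from hand-picked centres.

```bash
python3 - <<'E'
from f import *
i1,i2=[pickle.load(open(f'w{k}.pkl','rb')) for k in(1,2)]
P={'p1':((176,191),(570,218),.032),'p3':((247,491),(625,496),.032),'c':((144,47),(563,104),.07),'d':((231,402),(627,427),.07),
'b1':((37,55),(432,85),.006),'b2':((232,2),(622,34),.006),'b3':((168,552),(538,543),.006),'b4':((341,509),(706,503),.006)}
R={}
for k,(a,b,z) in P.items():
    a=np.array(a)/2.75+[218,0];b=(np.array(b)-[385,0])/2.75+[280,50]
    t=tri(ray(i1,*a),ray(i2,*b)); A=onz(i1,*a,z)[:2];B=onz(i2,*b,z)[:2]; R[k]=(A+B)/2
    print(k,t.round(4),A.round(4),B.round(4))
bc=(R['b1']+R['b2']+R['b3']+R['b4'])/4
def ya(v):return np.degrees(np.arctan2(-v[0],v[1]))
print('dock c',bc,'yaws',ya(R['b3']-R['b1']),ya(R['b4']-R['b2']),ya(R['p3']-R['p1']),ya(R['d']-R['c']))
Y=[-.0385,.0795,-.0795,.0385]; pts=np.array([R[k] for k in('p1','p3','c','d')])
# fit centre+yaw
from scipy.optimize import least_squares
f=lambda q:(np.c_[q[0]-np.sin(q[2])*np.array(Y),q[1]+np.cos(q[2])*np.array(Y)]-pts).ravel()
s=least_squares(f,[bc[0],bc[1],.25]);print(s.x[:2],np.degrees(s.x[2]),(s.fun.reshape(4,2)*1000).round(1))
E
```

```text
p1 [ 0.5993 -0.2097  0.0288] [ 0.5993 -0.2093] [ 0.5998 -0.21  ]
p3 [ 0.571  -0.0975  0.0321] [ 0.5708 -0.0976] [ 0.571  -0.0973]
c [ 0.6101 -0.2498  0.0643] [ 0.6099 -0.2485] [ 0.6111 -0.2494]
d [ 0.5799 -0.1354  0.0629] [ 0.5801 -0.1363] [ 0.5819 -0.137 ]
b1 [ 0.6522 -0.2602  0.0052] [ 0.652  -0.2601] [ 0.6523 -0.26  ]
b2 [ 0.5781 -0.279   0.004 ] [ 0.5784 -0.2782] [ 0.5783 -0.279 ]
b3 [ 0.6022 -0.0663  0.0073] [ 0.6023 -0.0659] [ 0.6019 -0.066 ]
b4 [ 0.5284 -0.0851  0.0065] [ 0.5285 -0.0849] [ 0.5282 -0.0851]
dock c [ 0.59023559 -0.17240352] yaws 14.466479651382693 14.500318693138752 14.308983593102202 14.696308453801716
[ 0.59049375 -0.17317989] 14.553199179823334 [[ 0.6 -0.8]
 [-0.4  1.2]
 [-0.  -1.2]
 [-0.2  0.8]]
```

The carrier centre is at about (0.5904, -0.1728) with a yaw of 14.5°. The heights check out: mouth 0.03, bolts 0.006, caps about 0.064. Next, the pots.

Call:
play_rows([
  [[0,-0.04,0.015,0,0],[0,-0.11,0.04,0,0],[0,-0.18,0.07,0,0],[0,-0.255,0.1,0,0],[0,-0.33,0.13,0,0],[0,-0.405,0.16,0,0],[0,-0.48,0.19,0,0],[0,-0.55,0.22,0,0]],
])

```text
time_s: 2.25
tcp_pos: [0.5585, 0.117, 0.2604]
eef_rot: [-179.9, 0.1, -90.0]
contact_force: [1.3, 0.6, -0.2]
gripper_width: 0.0881
gripper_force: 0.0
```

Call:
play_rows([
  [[0,-0.06,0.02,0,0],[0,-0.12,0.04,0,0],[0,-0.15,0.04,0,0],[0,-0.18,0.04,0,0],[0,-0.19,0.04,0,0],[0,-0.19,0.04,0,0],[0,-0.19,0.04,0,0],[0,-0.19,0.04,0,0]],
])

```text
time_s: 2.92
tcp_pos: [0.5402, 0.209, 0.2594]
eef_rot: [180.0, -0.0, -90.1]
contact_force: [0.5, 0.0, 0.3]
gripper_width: 0.0877
gripper_force: 0.0
```

```bash
python3 - <<'E'
from f import *
i,im=cam('wrist'); s=r.get_state(); print(s['time_s'],s['tcp_pos'],s['eef_rot'])
pickle.dump(i,open('w3.pkl','wb')); b=im[:,:,::-1].copy(); cv2.imwrite('pics/w3.png',b)
for n,p in (('A',(.479,.107,.058)),('B',(.604,.178,.058))):
    q=proj(i,p); u,v=q.round().astype(int); print(n,q)
    c,st=dark(b,u,v,20,60); print(c,st,onz(i,*c,.056))
cv2.imwrite('pics/w3c.png',cv2.resize(b[:300,150:500],None,fx=2.2,fy=2))
E
```

```text
2.9667 [0.54020808 0.20891914 0.25946416] [ 1.79985780e+02 -1.45411141e-02 -9.00770368e+01]
A [345.65052002  75.42151589]
[343.4  77.8] [  3   8  30  31 712] [0.4806985  0.10896256 0.056     ]
B [217.27395177 150.81952429]
[216.9 151.4] [  6   7  28  28 585] [0.60475348 0.17880166 0.056     ]
```

View pics/w3c.png

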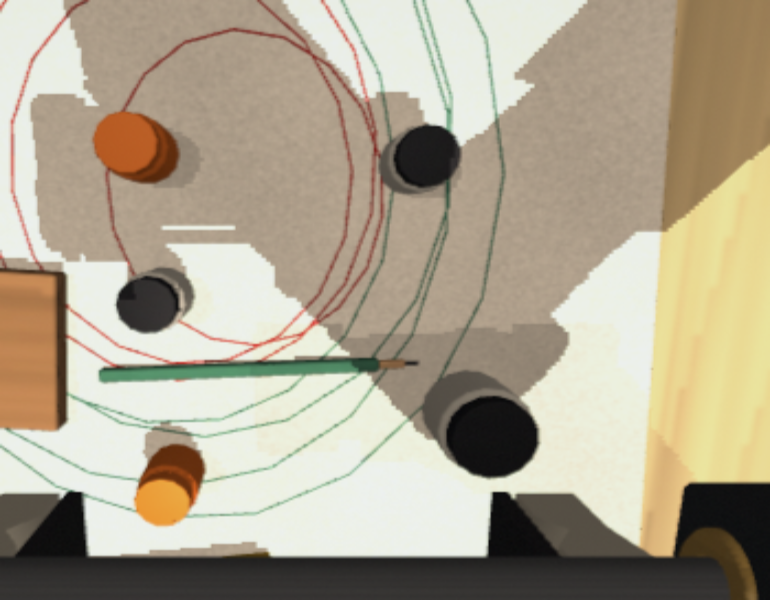

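The view shows pot A's cap at (344,78), B's cap at (217,152), the oranges at about (209,73) and (225,245), the jar at (372,218), the pencil between B and the jar, and the board edge just +x of B. I'll approach A with the yaw already matched to the carrier.

Call:
play_rows([
  [[0,0.04,0.025,0.06,-0.05],[0,0.08,0.05,0.12,-0.1],[0,0.12,0.075,0.18,-0.15],[0,0.16,0.1,0.24,-0.169],[0,0.19,0.115,0.3,-0.169],[0,0.201,0.12,0.32,-0.169],[0,0.201,0.12,0.32,-0.169],[0,0.201,0.12,0.32,-0.169]],
])

```text
time_s: 3.63
tcp_pos: [0.4804, 0.1087, 0.0998]
eef_rot: [180.0, -0.0, -75.5]
contact_force: [1.1, 0.7, 0.9]
gripper_width: 0.0874
gripper_force: 0.0
```

Call:
play_rows([
  [[0,0,0,0.04,0],[0,0,0,0.08,0],[0,0,0,0.12,0],[0,0,0,0.145,0],[0,0,0,0.152,0],[0,0,0,0.152,0],[0,0,0,0.152,0],[0,0,0,0.152,0]],
])

```text
time_s: 4.3
tcp_pos: [0.4811, 0.1102, 0.0249]
eef_rot: [-179.9, 0.0, -75.5]
contact_force: [1.0, -0.4, 0.2]
gripper_width: 0.0874
gripper_force: 0.0
```

```bash
cat >> h.py <<'E'
def shares(x,y,z,yaw,cur=None):
    """shares from pose cur (x,y,z,yaw) to target, tool pointing down"""
    s=r.get_state()
    if cur is None: cur=list(s['tcp_pos'])+[s['eef_rot'][2]]
    d=np.array([x,y,z])-cur[:3]; a=np.radians(cur[3])
    tx=np.array([np.cos(a),np.sin(a)]); ty=np.array([np.sin(a),-np.cos(a)])
    print('t',s['time_s'],'cur',np.round(cur,4),'shares',np.round([d[:2]@tx/.5,d[:2]@ty/.5,-d[2]/.5,-np.radians(yaw-cur[3])/1.5],4))
E
python3 - <<'E'
from h import *
shares(.480,.1085,.024,-75.5)
E
```

```text
t 4.3 cur [ 4.81100e-01  1.10200e-01  2.49000e-02 -7.54585e+01] shares [0.0028 0.003  0.0018 0.0005]
```

Call:
play_rows([
  [[0.7,0,0,0,0],[0.7,0,0,0,0],[0.8,0,0,0,0],[0.8,0,0,0,0],[0.8,0,0,0,0],[0.8,0,0,0,0],[0.8,0,0,0,0],[0.8,0,0,0,0]],
], squeeze=12)

```text
time_s: 4.97
tcp_pos: [0.4799, 0.1095, 0.0235]
eef_rot: [180.0, -0.0, -75.5]
contact_force: [-0.1, 0.3, -0.1]
gripper_width: 0.0399
gripper_force: 0.0
```

```bash
python3 - <<'E'
from h import *
s=r.get_state();print(s['gripper_width'],s['gripper_force'],s['eef_rot'])
shares(.5998,-.2098,.12,-75.5); shares(.5998,-.2098,.12,-75.5,[.480,.1085,.024,-75.5])
E
```

```text
0.03994325480713289 0.0 [ 1.79991765e+02 -3.59495305e-03 -7.54739879e+01]
t 4.9667 cur [ 4.7990e-01  1.0950e-01  2.3500e-02 -7.5474e+01] shares [ 6.782e-01 -7.190e-02 -1.930e-01  3.000e-04]
t 4.9667 cur [ 4.800e-01  1.085e-01  2.400e-02 -7.550e+01] shares [ 0.6763 -0.0726 -0.192  -0.    ]
```

Still closing, so I finish the grip, then lift.

Call:
play_rows([
  [[0.9,0,0,0,0],[0.9,0,0,0,0],[0.9,0,0,0,0],[0.9,0,0,0,0],[0.9,0,0,-0.02,0],[0.9,0,0,-0.06,0],[0.9,0,0,-0.12,0],[0.9,0,0,-0.18,0]],
])

```text
time_s: 5.63
tcp_pos: [0.4793, 0.109, 0.1139]
eef_rot: [179.9, -0.0, -75.5]
contact_force: [1.0, 0.6, -0.6]
gripper_width: 0.031
gripper_force: 12.0
```

Call:
play_rows([
  [[0.9,0.04,-0.004,-0.02,0],[0.9,0.11,-0.012,-0.04,0],[0.9,0.18,-0.02,-0.04,0],[0.9,0.25,-0.027,-0.04,0],[0.9,0.32,-0.035,-0.04,0],[0.9,0.39,-0.042,-0.04,0],[0.9,0.46,-0.05,-0.04,0],[0.9,0.52,-0.056,-0.04,0]],
])

```text
time_s: 6.3
tcp_pos: [0.5727, -0.1373, 0.1334]
eef_rot: [180.0, -0.0, -75.5]
contact_force: [0.3, 1.2, -0.0]
gripper_width: 0.0319
gripper_force: 12.0
```

Call:
play_rows([
  [[0.9,0.05,-0.006,0,0],[0.9,0.1,-0.012,0,0],[0.9,0.14,-0.016,0,0],[0.9,0.156,-0.017,0,0],[0.9,0.156,-0.017,0.03,0],[0.9,0.156,-0.017,0.06,0],[0.9,0.156,-0.017,0.06,0],[0.9,0.156,-0.017,0.06,0]],
])

```text
time_s: 6.97
tcp_pos: [0.5993, -0.2083, 0.1029]
eef_rot: [179.9, 0.0, -75.5]
contact_force: [0.0, 0.6, -0.6]
gripper_width: 0.0313
gripper_force: 12.0
```

```bash
python3 - <<'E'
from h import *
shares(.5998,-.2098,.036,-75.5)
for n in('scene','side'):
    i,im=cam(n); cv2.imwrite(f'pics/p1{n}.png',im[:,:,::-1])
a=cv2.imread('pics/p1scene.png');b=cv2.imread('pics/p1side.png')
u,v=proj(r.camera_info('scene'),(.59,-.17,.06)).astype(int);U,V=proj(r.camera_info('side'),(.59,-.17,.06)).astype(int);print(u,v,U,V)
cv2.imwrite('pics/p1.png',np.hstack([cv2.resize(a[v-55:v+45,u-65:u+65],None,fx=4,fy=4)[:, :],cv2.resize(b[V-55:V+45,U-35:U+35],None,fx=3.8,fy=4)]))
E
```

```text
t 6.9667 cur [  0.5993  -0.2083   0.1029 -75.4685] shares [ 0.0032 -0.0002  0.1337  0.0004]
208 230 306 194
```

View pics/p1.png

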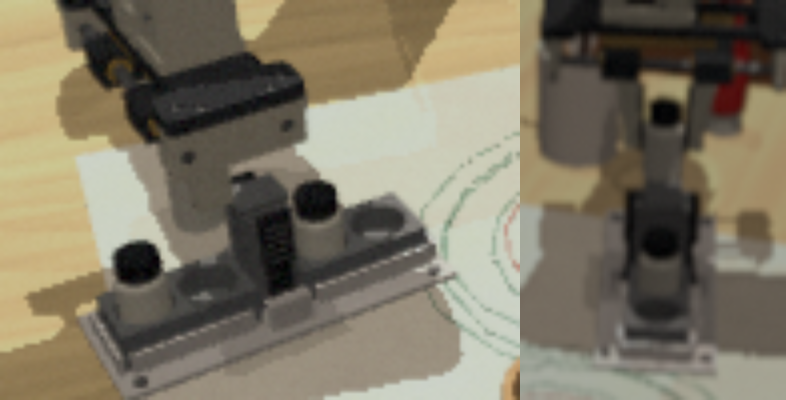

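The side view shows the pot hanging upright between the fingers over the pocket_1 end, with pots c and d undisturbed. I lower it gently.

Call:
play_rows([
  [[0.9,0.001,0,0.03,0],[0.9,0.001,0,0.06,0],[0.9,0.001,0,0.08,0],[0.9,0.001,0,0.09,0],[0.9,0.001,0,0.1,0],[0.9,0.001,0,0.11,0],[0.9,0.001,0,0.115,0],[0.9,0.001,0,0.115,0]],
])

```text
time_s: 7.73
tcp_pos: [0.6001, -0.209, 0.0458]
eef_rot: [180.0, 0.0, -75.5]
contact_force: [-0.5, 0.2, -0.8]
gripper_width: 0.0315
gripper_force: 12.0
```

Call:
play_rows([
  [[0.9,0,0,0.008,0],[0.9,0,0,0.014,0],[0.9,0,0,0.019,0],[0.9,0,0,0.019,0],[0.9,0,0,0.019,0],[0.9,0,0,0.019,0],[0.9,0,0,0.019,0],[0.9,0,0,0.019,0]],
])

```text
time_s: 8.4
tcp_pos: [0.6003, -0.2091, 0.0367]
eef_rot: [-180.0, -0.0, -75.5]
contact_force: [-0.0, 0.2, -0.4]
gripper_width: 0.0314
gripper_force: 12.0
```

Call:
play_rows([
  [[0.3,0,0,0,0],[0.3,0,0,0,0],[0.3,0,0,0,0],[0.3,0,0,0,0],[0.3,0,0,-0.03,0],[0.3,0,0,-0.09,0],[0.3,0,0,-0.15,0],[0.3,0,0,-0.2,0]],
])

```text
time_s: 9.07
tcp_pos: [0.6004, -0.2092, 0.1385]
eef_rot: [-180.0, -0.0, -75.5]
contact_force: [0.5, -0.3, -0.2]
gripper_width: 0.0612
gripper_force: 0.0
```

```bash
python3 - <<'E'
from h import *
shares(.6046,.179,.16,-125); 
i,im=cam('side'); cv2.imwrite('pics/s2.png',im[:,:,::-1]); j,im2=cam('scene')
U,V=proj(i,(.59,-.17,.06)).astype(int);u,v=proj(j,(.59,-.17,.06)).astype(int)
cv2.imwrite('pics/s2c.png',np.hstack([cv2.resize(im2[v-55:v+45,u-65:u+65,::-1],None,fx=4,fy=4),cv2.resize(im[V-55:V+45,U-35:U+35,::-1],None,fx=3.8,fy=4)]))
E
```

```text
t 9.0667 cur [  0.6004  -0.2092   0.1385 -75.4622] shares [-0.7494 -0.2029 -0.0431  0.5764]
```

View pics/s2c.png

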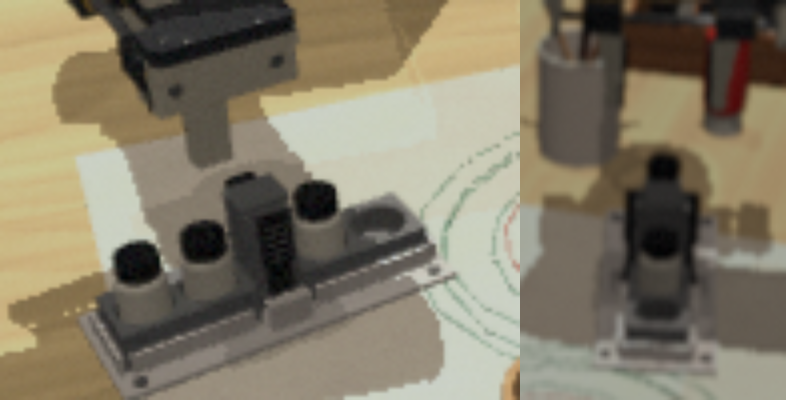

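Pot A sits upright in pocket_1, its cap level with pot c's. On to B, with the gripper turned so that the fingers clear the board and pencil.

Call:
play_rows([
  [[0.3,-0.04,-0.01,-0.02,0],[0.3,-0.11,-0.03,-0.04,0.07],[0.3,-0.18,-0.05,-0.04,0.15],[0.3,-0.25,-0.07,-0.04,0.23],[0.3,-0.32,-0.09,-0.04,0.31],[0.3,-0.39,-0.11,-0.04,0.39],[0.3,-0.46,-0.125,-0.04,0.47],[0.3,-0.52,-0.14,-0.04,0.54]],
])

```text
time_s: 9.83
tcp_pos: [0.6022, 0.0624, 0.1562]
eef_rot: [180.0, -0.0, -122.2]
contact_force: [0.0, -0.6, 0.3]
gripper_width: 0.0612
gripper_force: 0.0
```

```bash
python3 - <<'E'
from h import *
c=[.480,.1085,.024,-75.5]
# commanded pose bookkeeping by sum of tool-frame shares at yaw -75.5
a=np.radians(-75.5);tx=np.array([np.cos(a),np.sin(a)]);ty=np.array([np.sin(a),-np.cos(a)])
sx=.52+.156+.001-.52; sy=-.056-.017-.14
p=np.array([.480,.1085])+.5*(sx*tx+sy*ty); print(p)
shares(.6046,.179,.10,-125); shares(.6046,.179,.10,-125,[*p,.158,-75.5-np.degrees(.54*1.5)])
E
```

```text
[0.60276255 0.05916588]
t 9.8333 cur [ 6.022000e-01  6.240000e-02  1.562000e-01 -1.222125e+02] shares [-0.1999  0.1203  0.1124  0.0324]
t 9.8333 cur [ 6.028000e-01  5.920000e-02  1.580000e-01 -1.219096e+02] shares [-0.2054  0.1236  0.116   0.036 ]
```

Call:
play_rows([
  [[0.3,-0.06,0.036,0.02,0.02],[0.3,-0.12,0.072,0.04,0.036],[0.3,-0.17,0.102,0.07,0.036],[0.3,-0.195,0.117,0.1,0.036],[0.3,-0.204,0.122,0.116,0.036],[0.3,-0.204,0.122,0.116,0.036],[0.3,-0.204,0.122,0.116,0.036],[0.3,-0.204,0.122,0.116,0.036]],
])

```text
time_s: 10.5
tcp_pos: [0.6052, 0.1781, 0.0992]
eef_rot: [-180.0, 0.0, -125.0]
contact_force: [0.4, -0.8, -0.7]
gripper_width: 0.0612
gripper_force: 0.0
```

```bash
python3 - <<'E'
from h import *
shares(.6046,.179,.024,-125)
E
```

```text
t 10.5 cur [ 6.05200e-01  1.78100e-01  9.92000e-02 -1.25016e+02] shares [-0.0007  0.002   0.1504 -0.0002]
```

Call:
play_rows([
  [[0.3,0,0.001,0.04,0],[0.3,0,0.001,0.08,0],[0.3,0,0.001,0.12,0],[0.3,0,0.001,0.145,0],[0.3,0,0.001,0.151,0],[0.3,0,0.001,0.151,0],[0.9,0,0.001,0.151,0],[0.9,0,0.001,0.151,0]],
])

```text
time_s: 11.17
tcp_pos: [0.6054, 0.1794, 0.0246]
eef_rot: [-179.9, 0.1, -125.0]
contact_force: [-0.5, 0.5, -0.3]
gripper_width: 0.0528
gripper_force: 0.0
```

Call:
play_rows([
  [[0.9,0,0,0,0],[0.9,0,0,0,0],[0.9,0,0,0,0],[0.9,0,0,0,0],[0.9,0,0,0,0],[0.9,0,0,0,0],[0.9,0,0,0,0],[0.9,0,0,0,0]],
])

```text
time_s: 11.83
tcp_pos: [0.6047, 0.1795, 0.0236]
eef_rot: [-180.0, 0.0, -125.0]
contact_force: [-0.9, -0.5, 5.2]
gripper_width: 0.0313
gripper_force: 12.0
```

Call:
play_rows([
  [[0.9,0,0,-0.03,0],[0.9,0,0,-0.08,0],[0.9,0,0,-0.14,0],[0.9,0,0,-0.19,0],[0.9,0,0,-0.21,0],[0.9,0,0,-0.21,0],[0.9,0,0,-0.21,0],[0.9,0,0,-0.21,0]],
])

```text
time_s: 12.5
tcp_pos: [0.6035, 0.179, 0.1265]
eef_rot: [179.9, -0.1, -125.0]
contact_force: [-0.4, 0.3, -0.8]
gripper_width: 0.0316
gripper_force: 12.0
```

```bash
python3 - <<'E'
from h import *
s=r.get_state(); print(s['contact_force'],s['gripper_width'])
shares(.5706,-.0965,.128,-75.5)
E
```

```text
[-0.44967418  0.28070359 -0.78278778] 0.03161241994149761
t 12.5 cur [   0.6035    0.179     0.1265 -124.9975] shares [ 0.4891 -0.2621 -0.0029 -0.5759]
```

Call:
play_rows([
  [[0.9,0.04,-0.02,0,-0.04],[0.9,0.1,-0.055,0,-0.12],[0.9,0.17,-0.092,0,-0.2],[0.9,0.24,-0.13,0,-0.28],[0.9,0.31,-0.167,0,-0.36],[0.9,0.38,-0.205,0,-0.44],[0.9,0.44,-0.236,0,-0.51],[0.9,0.475,-0.255,0,-0.56]],
])

```text
time_s: 13.17
tcp_pos: [0.5707, -0.0914, 0.1262]
eef_rot: [179.8, 0.0, -76.6]
contact_force: [1.1, -0.4, -0.2]
gripper_width: 0.0314
gripper_force: 12.0
```

```bash
python3 - <<'E'
from h import *
shares(.5706,-.0965,.07,-75.5); shares(.5706,-.0965,.07,-75.5,[.5706+.5*0,-.0965,.128,-75.5])
a=np.radians(-125);tx=np.array([np.cos(a),np.sin(a)]);ty=np.array([np.sin(a),-np.cos(a)])
p=np.array([.6043,.1787])+.5*(.475*tx-.255*ty); shares(.5706,-.0965,.07,-75.5,[*p,.1275,-125+np.degrees(.56*1.5)])
E
```

```text
t 13.1667 cur [  0.5707  -0.0914   0.1262 -76.6264] shares [ 0.0099  0.0025  0.1124 -0.0131]
t 13.1667 cur [  0.5706  -0.0965   0.128  -75.5   ] shares [ 0.     0.     0.116 -0.   ]
t 13.1667 cur [  0.5725  -0.089    0.1275 -76.8715] shares [ 0.0138  0.0072  0.115  -0.016 ]
```

Call:
play_rows([
  [[0.9,0.012,0.005,0.03,-0.015],[0.9,0.012,0.005,0.07,-0.015],[0.9,0.012,0.005,0.1,-0.015],[0.9,0.012,0.005,0.112,-0.015],[0.9,0.012,0.005,0.112,-0.015],[0.9,0.012,0.005,0.112,-0.015],[0.9,0.012,0.005,0.112,-0.015],[0.9,0.012,0.005,0.112,-0.015]],
])

```text
time_s: 13.83
tcp_pos: [0.5724, -0.0945, 0.0729]
eef_rot: [-179.9, -0.0, -75.5]
contact_force: [-0.3, -0.2, 0.2]
gripper_width: 0.0314
gripper_force: 12.0
```

```bash
python3 - <<'E'
from h import *
for k in range(3):
    shares(.5706,-.0965,.036,-75.5); r.capture('wrist')
E
```

```text
t 13.8333 cur [ 5.72400e-01 -9.45000e-02  7.29000e-02 -7.55345e+01] shares [ 0.0029  0.0044  0.0738 -0.0004]
t 13.8833 cur [ 5.72300e-01 -9.45000e-02  7.29000e-02 -7.55384e+01] shares [ 0.003   0.0043  0.0738 -0.0004]
t 13.9333 cur [ 5.72200e-01 -9.46000e-02  7.29000e-02 -7.55397e+01] shares [ 0.003   0.0041  0.0737 -0.0005]
```

Call:
play_rows([
  [[0.9,0.003,0.004,0.0,0],[0.9,0.003,0.004,0.01,0],[0.9,0.003,0.004,0.02,0],[0.9,0.003,0.004,0.03,0],[0.9,0.003,0.004,0.04,0],[0.9,0.003,0.004,0.05,0],[0.9,0.003,0.004,0.055,0],[0.9,0.003,0.004,0.055,0]],
])

```text
time_s: 14.65
tcp_pos: [0.5696, -0.0968, 0.0435]
eef_rot: [179.9, 0.0, -75.6]
contact_force: [0.0, 0.5, -0.1]
gripper_width: 0.0315
gripper_force: 12.0
```

Call:
play_rows([
  [[0.9,0,0,0.005,0],[0.9,0,0,0.01,0],[0.9,0,0,0.014,0],[0.9,0,0,0.014,0],[0.9,0,0,0.014,0],[0.9,0,0,0.014,0],[0.9,0,0,0.014,0],[0.9,0,0,0.014,0]],
])

```text
time_s: 15.32
tcp_pos: [0.5702, -0.0968, 0.0377]
eef_rot: [-180.0, -0.0, -75.6]
contact_force: [-0.3, 0.1, -0.8]
gripper_width: 0.0313
gripper_force: 12.0
```

Call:
play_rows([
  [[0.3,0,0,0,0],[0.3,0,0,0,0],[0.3,0,0,0,0],[0.3,0,0,0,0],[0.3,0,0,-0.03,0],[0.3,0,0,-0.09,0],[0,0,0,-0.15,0],[0,0,0,-0.18,0]],
])

```text
time_s: 15.98
tcp_pos: [0.5716, -0.0968, 0.131]
eef_rot: [-179.8, -0.1, -75.5]
contact_force: [0.5, 0.9, 1.0]
gripper_width: 0.0696
gripper_force: 0.0
```

```bash
python3 - <<'E'
from h import *
shares(.5904,-.1728,.12,-75.5)
i,im=cam('side'); j,im2=cam('scene')
U,V=proj(i,(.59,-.17,.06)).astype(int);u,v=proj(j,(.59,-.17,.06)).astype(int)
cv2.imwrite('pics/s3c.png',np.hstack([cv2.resize(im2[v-55:v+45,u-65:u+65,::-1],None,fx=4,fy=4),cv2.resize(im[V-55:V+45,U-35:U+35,::-1],None,fx=3.8,fy=4)]))
E
```

```text
t 15.9833 cur [  0.5716  -0.0968   0.131  -75.5232] shares [ 0.1565  0.0015  0.0221 -0.0003]
```

View pics/s3c.png

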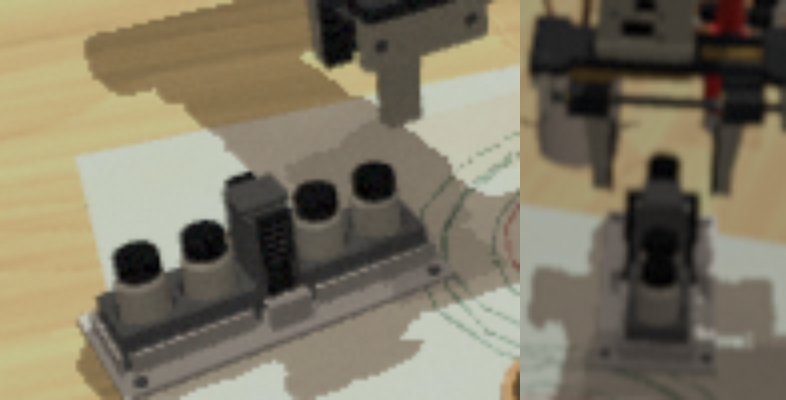

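All four pots are seated level. Next, over the catches with the gripper fully open.

Call:
play_rows([
  [[0,0.03,0,0,0],[0,0.07,0,0,0],[0,0.11,0,0,0],[0,0.14,0,0,0],[0,0.157,0.0015,0,0],[0,0.157,0.0015,0,0],[0,0.157,0.0015,0,0],[0,0.157,0.0015,0,0]],
])

```text
time_s: 16.75
tcp_pos: [0.5886, -0.1725, 0.1272]
eef_rot: [180.0, 0.0, -75.6]
contact_force: [-0.6, 0.8, 0.7]
gripper_width: 0.0876
gripper_force: 0.0
```

```bash
python3 - <<'E'
from h import *
for k in range(3): shares(.5904,-.1728,.046,-75.5); r.capture('wrist')
print(r.get_state()['gripper_width'])
E
```

```text
t 16.75 cur [  0.5886  -0.1725   0.1272 -75.5631] shares [ 0.0015 -0.0034  0.1624 -0.0007]
t 16.8 cur [  0.5887  -0.1723   0.1274 -75.5366] shares [ 0.0018 -0.003   0.1627 -0.0004]
t 16.85 cur [  0.5888  -0.1722   0.1275 -75.523 ] shares [ 0.0019 -0.0028  0.163  -0.0003]
0.08764563134137496
```

Call:
play_rows([
  [[0,0.001,-0.003,0.03,0],[0,0.001,-0.003,0.06,0],[0,0.001,-0.003,0.09,0],[0,0.001,-0.003,0.12,0],[0,0.001,-0.003,0.145,0],[0,0.001,-0.003,0.16,0],[0,0.001,-0.003,0.163,0],[0,0.001,-0.003,0.163,0]],
])

```text
time_s: 17.57
tcp_pos: [0.5904, -0.1728, 0.0459]
eef_rot: [180.0, 0.0, -75.5]
contact_force: [-0.5, -0.1, -0.2]
gripper_width: 0.0874
gripper_force: 0.0
```

Call:
play_rows([
  [[0.3,0,0,0,0],[0.4,0,0,0,0],[0.6,0,0,0,0],[0.8,0,0,0,0],[0.8,0,0,0,0],[0.8,0,0,0,0],[0.8,0,0,0,0],[0.8,0,0,0,0]],
], squeeze=30)

```text
time_s: 18.23
tcp_pos: [0.5899, -0.1733, 0.0469]
eef_rot: [179.9, -0.0, -75.5]
contact_force: [-3.8, 0.8, 7.4]
gripper_width: 0.0434
gripper_force: 30.0
```

```bash
python3 - <<'E'
from h import *
s=r.get_state();print(s['contact_force'],s['moment'],s['gripper_width'],s['gripper_force'],s['tcp_pos'],s['eef_rot'])
E
```

```text
[-3.75375178  0.75473246  7.37886395] [ 0.1281646   1.61264025 -0.00346415] 0.043430144834424166 29.996878802776337 [ 0.58985291 -0.17332202  0.0469289 ] [ 1.79930222e+02 -8.27457994e-03 -7.55461037e+01]
```

Both catches are pinched (43 mm opening, 30 N). I lift slowly.

Call:
play_rows([
  [[0.8,0,0,0,0],[0.8,0,0,0,0],[0.8,0,0,-0.005,0],[0.8,0,0,-0.015,0],[0.8,0,0,-0.025,0],[0.8,0,0,-0.04,0],[0.8,0,0,-0.055,0],[0.8,0,0,-0.07,0]],
])

```text
time_s: 18.9
tcp_pos: [0.5907, -0.173, 0.0818]
eef_rot: [-180.0, -0.0, -75.6]
contact_force: [-0.4, -0.2, -4.1]
gripper_width: 0.0437
gripper_force: 30.0
```

Call:
play_rows([
  [[0.8,0,0,-0.02,0],[0.8,0,0,-0.045,0],[0.8,0,0,-0.07,0],[0.8,0,0,-0.095,0],[0.8,0,0,-0.12,0],[0.8,0,0,-0.14,0],[0.8,0,0,-0.155,0],[0.8,0,0,-0.165,0]],
])

```text
time_s: 19.57
tcp_pos: [0.5908, -0.1731, 0.1649]
eef_rot: [-179.9, -0.0, -75.6]
contact_force: [-0.2, -0.2, -3.9]
gripper_width: 0.0431
gripper_force: 30.0
```

Call:
play_rows([
  [[0.8,0,0,-0.003,0],[0.8,0,0,-0.003,0],[0.8,0,0,-0.003,0],[0.8,0,0,-0.003,0],[0.8,0,0,-0.003,0],[0.8,0,0,-0.003,0],[0.8,0,0,-0.003,0],[0.8,0,0,-0.003,0]],
])

```text
time_s: 20.23
tcp_pos: [0.5905, -0.1731, 0.1648]
eef_rot: [180.0, 0.0, -75.6]
contact_force: [-0.1, 0.7, -2.9]
gripper_width: 0.0432
gripper_force: 30.0
```

```bash
python3 - <<'E'
from h import *
i,im=cam('side'); j,im2=cam('scene')
U,V=proj(i,(.59,-.17,.12)).astype(int);u,v=proj(j,(.59,-.17,.12)).astype(int)
cv2.imwrite('pics/s4c.png',np.hstack([cv2.resize(im2[v-65:v+65,u-65:u+65,::-1],None,fx=4,fy=4),cv2.resize(im[V-65:V+65,U-35:U+35,::-1],None,fx=3.8,fy=4)]))
print(r.get_state()['contact_force'])
E
```

```text
[ 0.00586192  0.99179825 -4.5455551 ]
```

View pics/s4c.png

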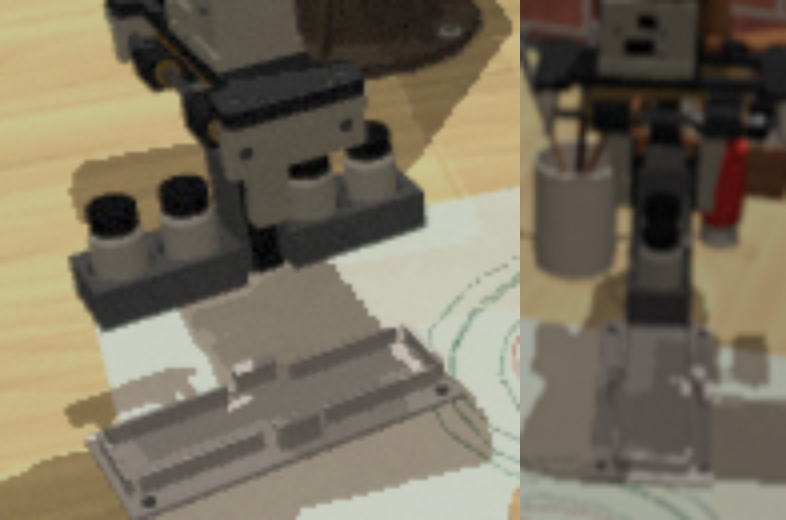

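The carrier is out of the dock, level, pinched at about 0.12 m, with all four pots in it.

```bash
python3 -c "
from plant import r
print(r.close_job())"
```

```text
the job is handed in; nothing more can be done
None
```

I've handed the job in: both pots went into the empty pockets, and the carrier is held level by its pinched catches about 12 cm above the table with all four pots in it. The hand-in returned no verdict, so I can't confirm it passed; I saw no contact with anything else on the table, but took no final picture to check.

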